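# Seat the cover of the dust-extraction filter box

## Task

The blue cover of the dust filter box on the dental bench was left lying askew on top of its locating pins. Slide it square against the ledge and along it until all four holes find the pins and it drops, then press it fully home, flat on the rim, so that both red interlock plungers underneath are pushed right down. Do not force it (if it stops against something, stop pushing), leave the plaster cast and the plaster spatula beside the box where they are, and let go at the end.

Things in the scene. Friction and masses are not known exactly. Their poses are not given: they have to be found in the camera images.
- cover: loose flat blue cover plate, 140 (x) x 190 (y) x 8 mm (z), 0.3 kg, nothing to hold it by. Origin: centre of its underside, z up. Same either way round. At the start it lies level on the pin tips (underside 70 mm above the table), shifted from its seat 15 to 22 mm towards -x of the box and up to 26 mm to either side, turned up to 5 degrees; it slides easily (1 to 3 N)
- hole (a point): middle of one of four square holes, 12 x 12 mm, through the cover, on its underside: cover x = 38, y = 62 mm. The others are at x = +-38, y = +-62 mm
- filter_box: low grey and white box fixed to the table. Origin: on the table under the seat's centre; x points to the ledge (away from the robot, turned up to 17 degrees), z up. Body from x = -62 to +80, y = +-88 mm; the rim on which the cover finally lies is 60 mm high. The seated cover overhangs it by 8 mm at the front (-x) and 7 mm at both ends, so a pusher beside the cover may reach lower than it
- pin (a point): tip of one of four fixed steel pins of the filter box, 70 mm above the table, at x = 38, y = 62 mm of the box; the others at x = +-38, y = +-62 mm. 9 mm across, top 2 mm a cone, 6 mm across at the very tip. With all four holes over the pins the cover drops 5 to 8 mm, onto two red plungers, and can then slide no more than 1.5 mm
- ledge (a point): middle of the top front edge of the upright white ledge along the back of the filter box, 84 mm above the table, 190 mm long, face at x = 70.6 mm of the box. A cover pushed square against it has its holes in line with the pins along x (0.6 mm off)
- seat (a point): point of the filter box at the middle of the rim plane, 60 mm above the table: the cover's origin lies here when it is fully home. Axes as the filter box
- interlock_left (a joint): red plunger of the safety switch, 16 mm across, under the cover at y = +35 mm of the filter box; 0 = up (its top 65 mm above the table), 0.005 m = fully pressed (level with the rim). No spring: it stays where it is pushed. Stiff: about 8 N to move it
- interlock_right (a joint): the same at y = -35 mm of the filter box. Pressing on the middle of the cover pushes both, with about 13 to 18 N
- plaster_cast: white plaster dental cast, 62 x 68 x 38 mm, origin under its centre, stands on the table beside the filter box; not to be disturbed
- plaster_spatula: broad-bladed plaster spatula about 170 mm long lying on the table along its x axis, beside the filter box; not to be disturbed
There are look-alikes about, which are no part of the job. Several things have the shape of the cover; the one meant has the colours described above.

How it is judged (in metres and radians):
At the end, for the whole second after the job is handed in: The cover lies at rest on the rim over all four pins: its origin within 2 mm of the rim's height and 4 mm sideways of the seat, within 0.015 rad of flat and 0.06 rad of square, both plungers pressed by more than 3.5 mm of their 5 mm (z of cover in the frame of seat between -0.003 and 0.002 m and horizontal distance between cover and seat below 0.004 m and angle between the z axis of cover and the z axis of seat, either way round below 0.015 rad and angle between the x axis of cover and the x axis of seat, either way round below 0.06 rad and value of joint each of interlock_left, interlock_right above 0.0035 m and linear speed of cover below 0.01 m/s); the robot touches nothing.
It fails at once if the cover is forced: the robot pushes on it, or on the filter box, with more than 80 N (contact force between any of the arm, the fingers and cover above 80 N or contact force between any of the arm, the fingers and filter_box above 80 N).
It fails at once if the plaster cast or the plaster spatula is moved by more than 30 mm (distance of any of plaster_cast, plaster_spatula from where it was at the start of the episode above 0.03 m).
It also fails if it takes over 67 s, if anything falls off the work surface, if the arm or the gripper's body presses on something with over 40 N, if the wrist force passes 120 N, or if a joint passes its speed limit or range.

## Robot

A 6-joint arm with a two-finger parallel gripper is mounted at the origin on the work surface. World frame = base frame: x ahead of the robot, y to its left, z up, the work surface at z = 0. Lengths are in m, angles in degrees, forces in N, time in s.
With the tool pointing down it reaches from about 0.225 to 0.725 m from the base axis. Payload 3.1 kg.
Tool frame: the origin (TCP) lies at the very end of the fingers, on their centre line; the grasp point (between the pads) lies 19 mm behind it; z points along the fingers, y is the line along which they close (so a half turn about z gives the same grasp; the last joint's range is limited). The gripper opens to 85 mm and grips with 20 to 120 N. Pads are 22 mm wide; open, the fingers measure 114 mm over their backs; the gripper's body (76 mm by 85 mm) begins 54 mm behind the grasp point. The pads swing forward as they close: fully open they stand 13 mm farther back than shut.
Start: joints at [63.61, 2.75, 5.684, 92.934, 0, 82.678], TCP at [0.172, 0.496, 0.231] pointing down, gripper open.
Joint ranges: [-166.93, 166.93], [-56.73, 111.36], [-69.38, 81.34], [-121.58, 131.49], [-85.45, 84.26], [-180, 180]. Speed limits (degrees/s): [159.86, 159.86, 180, 180, 180, 180].

## Interface

Orientations are given as [roll, pitch, yaw] about the fixed x, y, z axes, in that order (R = Rz(yaw) Ry(pitch) Rx(roll)).
In Python, from plant import sense, snapshot, job_done gives the robot as it stands.
- The arm moves only by the shell command python3 -m handwheel 'ROWS'. ROWS is JSON, a list that holds one entry, the list of rows, each a list of 7 numbers: the turn, a rotation vector about the world's x, y, z scaled (see below), then the shift along the world's x, y, z scaled (see below), then the opening, from -1 (shut) to 1 (fully open), so that 0 is half open. A call has 1 to 20 rows; each row shifts and turns the commanded pose from where the row before left it; what a row does not reach is not made up. The controller multiplies each number of a shift by 0.12 m and each number of a turn by pi rad. A row lasts 1/8 s, in which the tool goes at most 62.5 mm and 10.7 degrees, less where a joint would pass 70% of its speed; a pose out of reach is approached as far as the arm can. A call with a number of a shift or a turn outside -1 to 1 is refused whole. A call with a gripper value outside its range is refused whole. The fingers move at their own pace and stop on an object; the grip force is fixed at half the most. Time passes only in rows, so rows that do not move let the fingers close. It gives the time, the measured TCP pose, the force, the opening and the grip force at its end, in the units of the state.
- sense(): the state, without advancing time (a new reading comes with each control period).
- snapshot(name): name is "scene" or "top" or "wrist"; returns a dict with "image" (420x560x3 uint8, red, green, blue), "range_z" (420x560 float32, m along the optical axis (not along the pixel's ray), 0 where there is no reading), "intrinsics" (3x3 intrinsics, pixels), "T" (4x4, takes a point from camera to world coordinates). Camera axes: x right, y down, z forward; pixel columns grow to the right and rows downward; lengths in m; the calibration is good to about 2 mm. A picture is of the moment at which its call begins.
- job_done(): hands the job in; it is judged then, once.
The state is a dict: "time_s": time; "qpos": joint angles; "dq": joint speeds; "joint_torque": joint torques, N m; "tool_pos": TCP position; "tool_rot": TCP orientation; "force": force on the tool from outside, world axes, zero at the start; "torque": the same for the moment, N m; "finger_gap": opening from 0.0 (shut) to 1.0 (fully open); "grasp_force": force on a finger pad.
Only numpy, scipy, OpenCV 4.12 (cv2) and the standard library are available. Lean on these libraries where they do the work, as an engineer would, in place of code of your own. Each camera call takes 0.05 s, during which the arm holds its last target. There are 200 camera calls.

## Working session

There is one attempt and no reset: what is moved stays moved. The work goes in short steps, Python scripts to look and compute and a shell command to move; the robot and the scene stay as the last step left them, time stands still between calls to the robot, and variables do not carry over. Pictures are saved under pics/ and viewed, at most 10 in all, crops included, and the job is handed in when it is done.

```bash
mkdir -p pics; ls; python3 - <<'E'
from plant import sense,snapshot
import cv2,numpy as np
s=sense();print(s['time_s'],s['tool_pos'],s['tool_rot'],s['force'])
for n in ("scene","top"):
    d=snapshot(n);cv2.imwrite(f"pics/{n}0.png",d["image"][:,:,::-1]);np.savez(f"{n}0.npz",**d);print(n,d["T"].round(3).tolist(),d["intrinsics"].round(1).tolist())
E
```

```text
pics
0.0 [0.1712432  0.49564246 0.23009478] [-1.79864674e+02 -1.83577364e-02  1.60932500e+02] [-0.19130523 -0.64981594 -0.7454506 ]
scene [[0.201, 0.612, -0.765, 1.067], [0.979, -0.11, 0.169, -0.085], [0.019, -0.783, -0.622, 0.579], [0.0, 0.0, 0.0, 1.0]] [[407.2, 0.0, 279.1], [0.0, 407.2, 210.9], [0.0, 0.0, 1.0]]
top [[0.017, -0.986, 0.167, 0.297], [-1.0, -0.019, -0.008, 0.02], [0.011, -0.166, -0.986, 1.179], [0.0, 0.0, 0.0, 1.0]] [[445.7, 0.0, 274.6], [0.0, 445.7, 203.7], [0.0, 0.0, 1.0]]
```

View pics/top0.png

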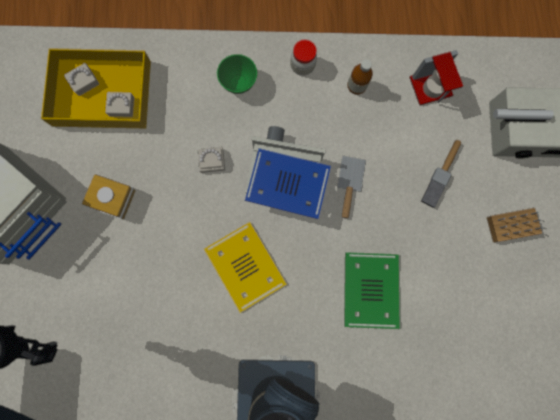

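View pics/scene0.png

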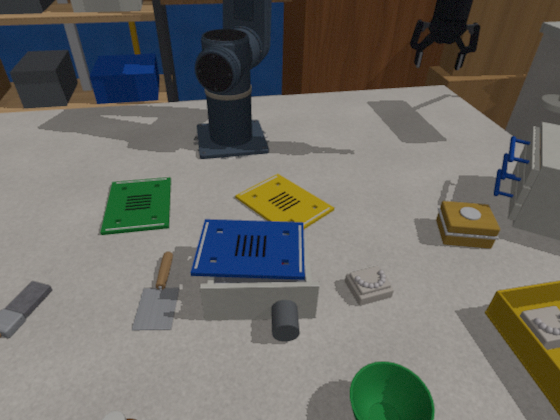

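The cover candidates are blue at (289,184) on the grey/white box, yellow at (246,267) and green at (372,290). Blue on the box is the one. The cast is at (211,159) and the spatula at (349,185). I'll measure these next and crop in on my choice.

```bash
cat > h.py <<'E'
import numpy as np,cv2
from plant import sense,snapshot
def ray(d,uv,z):
    uv=np.atleast_2d(uv).astype(float);K=d["intrinsics"];T=d["T"]
    r=np.c_[uv,np.ones(len(uv))]@np.linalg.inv(K).T@T[:3,:3].T
    return T[:3,3]+r*((z-T[2,3])/r[:,2])[:,None]
def cloud(d):
    h,w=d["range_z"].shape;u,v=np.meshgrid(np.arange(w),np.arange(h))
    p=np.stack([u,v,np.ones_like(u)],-1)@np.linalg.inv(d["intrinsics"]).T*d["range_z"][...,None]
    return p@d["T"][:3,:3].T+d["T"][:3,3]
def blue(d):
    hsv=cv2.cvtColor(d["image"],cv2.COLOR_RGB2HSV)
    m=cv2.inRange(hsv,(105,120,60),(130,255,255))
    m=cv2.morphologyEx(m,cv2.MORPH_CLOSE,np.ones((7,7)))
    return m
def cover(d,z):
    """centre xy, yaw of x axis (deg, in -90..90), sizes"""
    c,_=cv2.findContours(blue(d),cv2.RETR_EXTERNAL,cv2.CHAIN_APPROX_NONE)
    c=max(c,key=cv2.contourArea)[:,0]
    P=(ray(d,c,z)[:,:2]*1000).astype(np.float32)
    (cx,cy),(w,h),a=cv2.minAreaRect(P)
    if w>h: w,h,a=h,w,a-90
    a=(a+90)%180-90
    return np.array([cx,cy]),a,(w,h)
E
python3 - <<'E'
from h import *
for n in("top","scene"):
    d=dict(np.load(n+"0.npz"));print(n,cover(d,.078))
d=dict(np.load("top0.npz"));P=cloud(d)
print("cover z",P[175:195,262:275,2].mean())
# heights near box: white ledge and obstacles
for nm,(u0,u1,v0,v1),zl in(("ledge",(240,335,130,170),.081),("cast",(195,228,143,175),.015),("spat",(335,368,150,222),.005)):
    q=P[v0:v1,u0:u1].reshape(-1,3); im=d["image"][v0:v1,u0:u1].reshape(-1,3)
    k=q[:,2]>zl
    if nm!="ledge": k&=im.std(1)<200
    q=q[k];print(nm,len(q),q.min(0).round(3),q.max(0).round(3),cv2.minAreaRect((q[:,:2]*1000).astype(np.float32)) if len(q)>4 else"")
cv2.imwrite("pics/crop0.png",cv2.resize(d["image"][115:230,180:380,::-1],(800,460),interpolation=cv2.INTER_CUBIC))
E
```

```text
top (array([537.01989746, -20.89834595]), -13.133476257324219, (138.9383087158203, 186.4341583251953))
scene (array([542.06500244, -19.91608429]), -13.094673156738281, (146.02679443359375, 188.37289428710938))
cover z 0.08244361497178226
ledge 423 [ 0.297 -0.12   0.081] [0.654 0.073 1.179] ((479.82305908203125, -31.210289001464844), (360.1578369140625, 187.91387939453125), 3.202211618423462)
cast 578 [0.297 0.02  0.015] [0.645 0.22  1.179] ((464.1330871582031, 127.33368682861328), (389.932373046875, 78.16020965576172), 21.247894287109375)
spat 452 [ 0.297 -0.236  0.005] [0.639 0.02  1.179] ((439.2581481933594, -143.63165283203125), (146.7640838623047, 409.0458068847656), 60.77988815307617)
```

View pics/crop0.png

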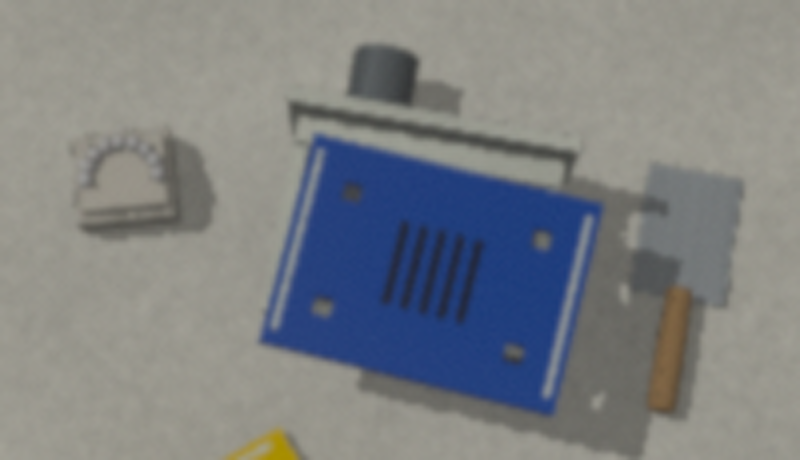

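The crop at (430,270) confirms the blue plate with four holes. The ledge runs from (290,100) to (578,150), with the cast at left and the spatula close on the right. Next I'll move above it for a close wrist look.

```bash
python3 -m handwheel '[[[0,0,0.0056,0.23,-0.43,0.06,1],[0,0,0.0056,0.23,-0.43,0.06,1],[0,0,0.0056,0.23,-0.43,0.06,1],[0,0,0.0056,0.23,-0.43,0.06,1],[0,0,0.0056,0.23,-0.43,0.06,1],[0,0,0.0056,0.23,-0.43,0.06,1],[0,0,0.0056,0.23,-0.43,0.06,1],[0,0,0.0056,0.23,-0.43,0.06,1],[0,0,0.0056,0.23,-0.43,0.06,1],[0,0,0.0056,0.23,-0.43,0.06,1],[0,0,0,0,0,0,1],[0,0,0,0,0,0,1]]]'
python3 - <<'E'
from h import *
d=snapshot("wrist");cv2.imwrite("pics/w1.png",d["image"][:,:,::-1]);np.savez("w1.npz",**d);print(d["T"].round(3).tolist(),d["intrinsics"][0,0]);print(cover(d,.078),sense()["tool_rot"])
E
```

```text
time_s: 1.6
tool_pos: [0.447, -0.0196, 0.3028]
tool_rot: [180.0, -0.1, 171.0]
force: [0.7, 1.0, -0.3]
finger_gap: 1.001
grasp_force: 0.0
[[0.156, 0.95, 0.271, 0.378], [0.988, -0.15, -0.042, -0.01], [0.001, 0.275, -0.962, 0.446], [0.0, 0.0, 0.0, 1.0]] 293.5475950270779
(array([536.76745605, -21.03140259]), -13.019332885742188, (138.846435546875, 187.44671630859375)) [ 1.79970189e+02 -6.78091892e-02  1.71048424e+02]
```

View pics/w1.png

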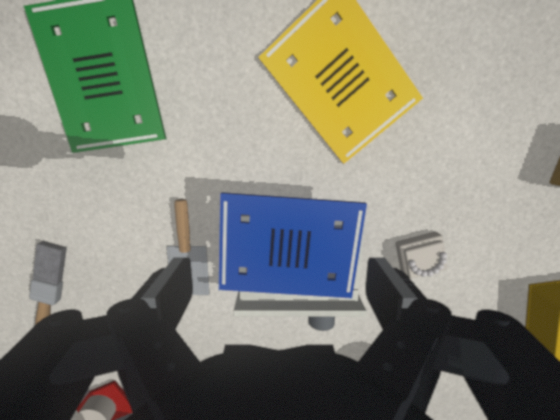

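The wrist view shows the cover at (292,245) and the ledge from (238,300) to (365,303), and its pose agrees with the top view. I'll zoom on the ledge and use depth to localise it.

```bash
python3 - <<'E'
from h import *
a=dict(np.load("w1.npz"));b=dict(np.load("top0.npz"))
c1=cv2.resize(a["image"][275:325,220:380,::-1],(800,250),interpolation=cv2.INTER_CUBIC)
c2=cv2.resize(b["image"][130:180,240:340,::-1],(700,350),interpolation=cv2.INTER_NEAREST);c2=cv2.copyMakeBorder(c2,0,0,0,100,0)
cv2.imwrite("pics/led.png",np.vstack([c1,c2]))
for n,d,(u0,u1,v0,v1) in(("w",a,(215,385,275,325)),("t",b,(240,335,130,175))):
    P=cloud(d)[v0:v1,u0:u1]; 
    um=(u1-u0)//2
    for k in (um-20,um,um+20): print(n,u0+k,[(v0+i,*(P[i,k]*1000).round().astype(int).tolist()) for i in range(0,v1-v0,3)])
E
```

```text
w 280 [(275, 575, -40, 79), (278, 581, -40, 77), (281, 585, -41, 78), (284, 589, -42, 78), (287, 594, -43, 78), (290, 599, -43, 77), (293, 604, -44, 77), (296, 619, -46, 60), (299, 624, -47, 60), (302, 627, -48, 64), (305, 627, -48, 72), (308, 627, -48, 78), (311, 629, -48, 84), (314, 633, -49, 85), (317, 698, -58, 1), (320, 704, -59, 1), (323, 710, -60, 1)]
w 300 [(275, 579, -12, 79), (278, 584, -13, 79), (281, 589, -13, 78), (284, 594, -14, 77), (287, 598, -15, 78), (290, 603, -15, 79), (293, 608, -16, 79), (296, 624, -17, 61), (299, 629, -18, 60), (302, 631, -18, 66), (305, 631, -19, 72), (308, 631, -19, 80), (311, 633, -20, 84), (314, 639, -21, 82), (317, 704, -24, 1), (320, 712, -25, -2), (323, 717, -25, -1)]
w 320 [(275, 584, 15, 78), (278, 589, 15, 77), (281, 594, 14, 78), (284, 598, 14, 78), (287, 603, 13, 78), (290, 607, 13, 78), (293, 613, 12, 77), (296, 617, 11, 78), (299, 634, 12, 60), (302, 637, 11, 64), (305, 636, 10, 72), (308, 636, 9, 79), (311, 638, 8, 84), (314, 641, 8, 85), (317, 672, 9, 51), (320, 677, 8, 52), (323, 681, 7, 53)]
t 267 [(130, 701, 36, 1), (133, 683
[... 207 characters left out ...]
8), (166, 579, 33, 79), (169, 572, 33, 77), (172, 563, 32, 80)]
t 287 [(130, 701, -19, 4), (133, 694, -20, -1), (136, 686, -20, 0), (139, 677, -20, 0), (142, 669, -20, -1), (145, 633, -17, 86), (148, 632, -18, 64), (151, 625, -18, 61), (154, 617, -18, 61), (157, 605, -18, 73), (160, 597, -18, 75), (163, 587, -18, 85), (166, 580, -18, 79), (169, 572, -18, 81), (172, 565, -18, 79)]
t 307 [(130, 704, -75, 0), (133, 694, -74, 5), (136, 685, -75, 5), (139, 679, -75, -1), (142, 670, -75, 0), (145, 661, -75, -1), (148, 627, -68, 83), (151, 623, -69, 73), (154, 618, -70, 62), (157, 609, -70, 63), (160, 597, -69, 77), (163, 590, -69, 74), (166, 581, -69, 78), (169, 574, -69, 78), (172, 565, -69, 80)]
```

View pics/led.png

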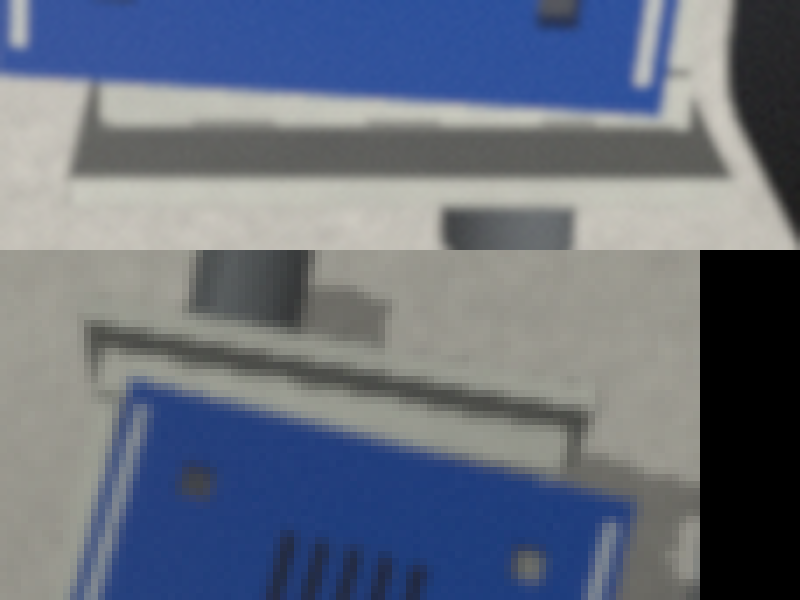

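The front edge of the ledge top shows in the wrist crop, corners at (72,177) and (728,177), which is pixel (234.4,310) to (365.6,310).

```bash
python3 - <<'E'
from h import *
a=dict(np.load("w1.npz"));b=dict(np.load("top0.npz"))
for d,uv in((a,[[234.2,309.9],[365.4,309.9]]),(b,[[240+87/7-.5,130+73/7-.5],[240+588/7-.5,130+163/7-.5]])):
    e=ray(d,uv,.084)[:,:2]*1000; e=e[np.argsort(-e[:,1])]
    v=e[0]-e[1];L=np.linalg.norm(v);yaw=np.degrees(np.arctan2(v[1],v[0]))-90
    m=e.mean(0);x=np.array([np.cos(np.radians(yaw)),np.sin(np.radians(yaw))]);y=np.array([-x[1],x[0]])
    s=m-70.6*x;c,ca,_=cover(d,.078)
    print("len",L,"yaw",yaw,"mid",m,"seat",s,"cover in box",(c-s)@x,(c-s)@y,ca-yaw)
P=cloud(a)
for (u0,u1,v0,v1) in((165,216,195,295),):
    q=P[v0:v1,u0:u1].reshape(-1,3);q=q[q[:,2]>.012];print(len(q),q.min(0),q.max(0))
E
```

```text
len 186.32470998058804 yaw -9.01901984250074 mid [631.04353298 -19.85474128] seat [561.31640622  -8.7873209 ] cover in box -22.326024937439747 -15.941050810894543 -4.000313043241448
len 185.34477326162622 yaw -9.39358514947996 mid [630.48976902 -18.93574707] seat [560.83648385  -7.41273247] cover in box -21.296155274684605 -17.19201351719062 -3.739891107844258
1617 [ 0.37769241 -0.19652291  0.01200234] [ 0.54494159 -0.01043731  0.4456123 ]
```

Both views agree within about 1.5 mm. The box yaw is -9.1° and the seat is at about (561,-8) mm. The cover lies at box (-22,-16.5) mm, turned -4°, which fits the description.

Plan: push along +X with both open fingertips to square the cover, then along +Y from the end. First I'll go down in front of it.

```bash
python3 -m handwheel '[[[0,0,0,-0.024,0.022,-0.35,1],[0,0,0,-0.024,0.022,-0.35,1],[0,0,0,-0.024,0.022,-0.35,1],[0,0,0,-0.024,0.022,-0.35,1],[0,0,0,-0.024,0.022,-0.35,1],[0,0,0,-0.024,0.022,-0.35,1],[0,0,0,0,0,-0.03,1],[0,0,0,0,0,0,1]]]'
python3 - <<'E'
from h import *
d=snapshot("scene");cv2.imwrite("pics/s2.png",cv2.resize(d["image"][130:330,100:400,::-1],(750,500)));print(sense()["force"])
E
```

```text
time_s: 2.65
tool_pos: [0.4307, -0.0033, 0.0489]
tool_rot: [-180.0, 0.1, 171.1]
force: [-0.0, -0.4, 0.2]
finger_gap: 0.999
grasp_force: 0.0
[-0.20975797  0.42003078  0.32763331]
```

View pics/s2.png

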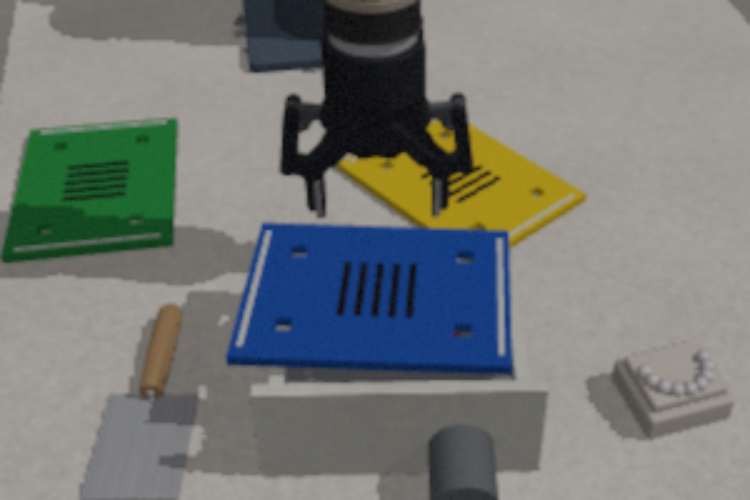

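Both fingertips stand clear in front of the cover, at (317,205) and (438,205). I'll push along +X.

```bash
python3 -m handwheel '[[[0,0,0,0.033,-0.0052,0,1],[0,0,0,0.033,-0.0052,0,1],[0,0,0,0.033,-0.0052,0,1],[0,0,0,0.033,-0.0052,0,1],[0,0,0,0.033,-0.0052,0,1],[0,0,0,0.033,-0.0052,0,1],[0,0,0,0.033,-0.0052,0,1],[0,0,0,0.033,-0.0052,0,1],[0,0,0,0.033,-0.0052,0,1],[0,0,0,0,0,0,1]]]'
cat > m.py <<'E'
from h import *
import sys
yaw=-9.1;s=np.array([561.1,-8.]);t=np.radians(yaw);x=np.array([np.cos(t),np.sin(t)]);y=np.array([-x[1],x[0]])
d=snapshot("top");c,a,sz=cover(d,float(sys.argv[1]) if len(sys.argv)>1 else .078);P=cloud(d)
m=cv2.erode(blue(d),np.ones((5,5)))>0;q=P[m];
lab=(np.abs(q[:,:2]*1000-c)<60).all(1);q=q[lab]
z=q[:,2]; k=(z>.05)&(z<.1)
A=np.c_[q[k,:2]*1000-c,np.ones(k.sum())]; f=np.linalg.lstsq(A,z[k]*1000,rcond=None)[0]
st=sense();tp=np.array(st["tool_pos"])*1000
print("cover box xy",((c-s)@x).round(1),((c-s)@y).round(1),"dyaw",round(a-yaw,2),"size",sz,"z",f[2].round(2),"tilt",f[:2].round(4),"| tcp box",((tp[:2]-s)@x).round(1),((tp[:2]-s)@y).round(1),tp[2].round(1),"F",np.round(st["force"],1),st["time_s"])
E
python3 m.py
```

```text
time_s: 3.95
tool_pos: [0.4665, -0.0096, 0.0477]
tool_rot: [180.0, 0.0, 171.0]
force: [-0.0, 0.5, 0.2]
finger_gap: 1.004
grasp_force: 0.0
cover box xy -267.1 590.4 dyaw 61.69 size (82.94735717773438, 141.40234375) z 83.87 tilt [-0.1409 -0.1772] | tcp box -93.2 -16.5 47.8 F [ 0.4 -0.3  0.5] 4.0
```

```bash
sed -i 's/d=snapshot("top");c,a,sz=cover(d,\(.*\));P/d=snapshot("scene");c,a,sz=cover(d,\1);c=c-[5.3,-1.1+2.2];P/' m.py; python3 m.py
python3 -m handwheel '[[[0,0,0,0.0165,-0.0026,0,1],[0,0,0,0.0165,-0.0026,0,1],[0,0,0,0.0165,-0.0026,0,1],[0,0,0,0,0,0,1]]]'; python3 m.py
```

```text
cover box xy -11.9 -13.3 dyaw -1.2 size (145.0070343017578, 188.46815490722656) z 77.77 tilt [ 0.0001 -0.0002] | tcp box -93.3 -16.5 47.8 F [ 0.1 -0.4  0.6] 4.05
time_s: 4.55
tool_pos: [0.4721, -0.0106, 0.0477]
tool_rot: [180.0, 0.0, 171.0]
force: [0.1, -0.3, -0.0]
finger_gap: 1.0
grasp_force: 0.4
cover box xy -9.1 -11.8 dyaw 0.43 size (142.53152465820312, 188.8675079345703) z 77.73 tilt [-0.0009 -0.0009] | tcp box -87.4 -16.6 47.7 F [0.7 0.2 0.1] 4.6
```

```bash

python3 -m handwheel '[[[0,0,0,0.0165,-0.0026,0,1],[0,0,0,0.0165,-0.0026,0,1],[0,0,0,0.0165,-0.0026,0,1],[0,0,0,0,0,0,1]]]'; python3 m.py; python3 -m handwheel '[[[0,0,0,0.0083,-0.0013,0,1],[0,0,0,0.0083,-0.0013,0,1],[0,0,0,0,0,0,1]]]'; python3 m.py
```

```text
time_s: 5.1
tool_pos: [0.4782, -0.0114, 0.0477]
tool_rot: [180.0, 0.0, 171.0]
force: [0.0, -1.2, -0.0]
finger_gap: 0.999
grasp_force: 0.3
cover box xy -3.1 -11.4 dyaw 0.47 size (142.88607788085938, 188.94363403320312) z 77.74 tilt [ 0.0004 -0.    ] | tcp box -81.3 -16.5 47.7 F [-0.7  0.2 -0.2] 5.15
time_s: 5.52
tool_pos: [0.4797, -0.0117, 0.0477]
tool_rot: [180.0, -0.0, 171.0]
force: [-2.7, 0.5, 0.5]
finger_gap: 1.0
grasp_force: 0.8
cover box xy -2.1 -11.6 dyaw 0.47 size (144.9652099609375, 188.69216918945312) z 77.77 tilt [-0.0001 -0.0002] | tcp box -79.8 -16.6 47.7 F [-2.1  0.6 -0.6] 5.575
```

```bash

python3 -m handwheel '[[[0,0,0,0.0083,-0.0013,0,1],[0,0,0,0,0,0,1]]]';python3 -m handwheel '[[[0,0,0,0.0083,-0.0013,0,1],[0,0,0,0,0,0,1]]]'; python3 m.py
```

```text
time_s: 5.82
tool_pos: [0.4797, -0.0117, 0.0476]
tool_rot: [180.0, -0.1, 171.0]
force: [-4.2, 1.4, 3.0]
finger_gap: 0.999
grasp_force: 2.6
time_s: 6.08
tool_pos: [0.4797, -0.0117, 0.0475]
tool_rot: [-180.0, -0.2, 171.0]
force: [-8.3, 1.2, 4.4]
finger_gap: 0.999
grasp_force: 3.8
cover box xy -2.1 -11.6 dyaw 0.47 size (144.9652099609375, 188.69216918945312) z 77.71 tilt [0.0017 0.0003] | tcp box -79.8 -16.5 47.5 F [-6.9  2.3  4.6] 6.125
```

The cover is now square against the ledge: the force rises while the tool stands still. I'll back off, lift, shut the fingers and go over to the -Y end.

```bash

python3 -m handwheel '[[[0,0,0,-0.1,0.016,0,1],[0,0,0,-0.1,0.016,0,1],[0,0,0,0,0,0.42,1],[0,0,0,0,0,0.42,0],[0,0,0,0,0,0.42,-1],[0,0,0,0.18,-0.32,0,-1],[0,0,0,0.18,-0.32,0,-1],[0,0,0,0.18,-0.32,0,-1],[0,0,0,0.18,-0.32,0,-1],[0,0,0,0,0,0,-1],[0,0,0,0,0,0,-1]]]'; python3 m.py
python3 - <<'E'
from h import *
o=[]
for n in("top","wrist"):
    d=snapshot(n);np.savez(n+"3.npz",**d);o.append(cv2.resize(d["image"][:,:,::-1],(400,300)))
    try:print(n,cover(d,.078))
    except Exception as e:print(e)
d=np.load("top3.npz")["image"];e=np.load("wrist3.npz")["image"]
cv2.imwrite("pics/p3.png",np.vstack([np.hstack(o),cv2.resize(d[130:230,200:400,::-1],(800,300))]))
E
```

```text
time_s: 7.5
tool_pos: [0.5437, -0.1615, 0.1989]
tool_rot: [180.0, -0.0, 171.0]
force: [-0.3, -0.1, -0.4]
finger_gap: -0.002
grasp_force: 0.0
cover box xy -0.7 -11.5 dyaw 0.21 size (143.02699279785156, 188.53521728515625) z 77.73 tilt [-0.0001 -0.001 ] | tcp box 7.0 -153.9 199.1 F [0.  1.3 0.5] 7.55
top (array([558.59899902, -20.15771484]), -8.862480163574219, (141.0032196044922, 187.57504272460938))
wrist (array([560.61553955, -20.27148438]), -8.889450073242188, (138.4429473876953, 189.71348571777344))
```

View pics/p3.png

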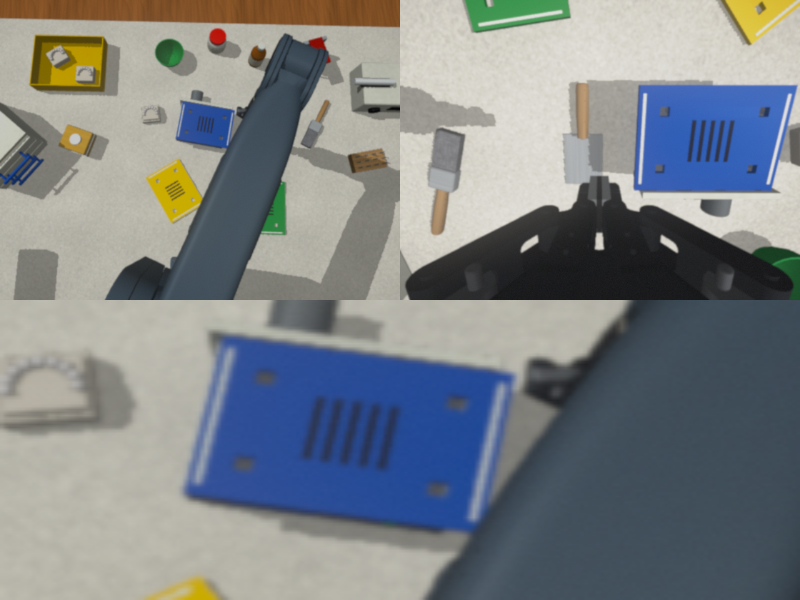

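The top and wrist views agree: the cover sits at box (0.4,-11.8) mm, flush, with yaw -8.9°. The spatula blade, at wrist-panel (578,155), lies low on the table. I'll descend to z 62 mm and push +Y about 12 mm.

```bash
sed -i 's/yaw=-9.1;s=np.array(\[561.1,-8.\])/yaw=-8.9;s=np.array([561.0,-8.5])/' m.py
python3 -m handwheel '[[[0,0,0,0,0,-0.38,-1],[0,0,0,0,0,-0.38,-1],[0,0,0,0,0,-0.38,-1],[0,0,0,0,0,0,-1],[0,0,0,0.0051,0.033,0,-1],[0,0,0,0.0051,0.033,0,-1],[0,0,0,0.0051,0.033,0,-1],[0,0,0,0.0051,0.033,0,-1],[0,0,0,0.0051,0.033,0,-1],[0,0,0,0,0,0,-1]]]'; python3 m.py
python3 -m handwheel '[[[0,0,0,0.0026,0.0165,0,-1],[0,0,0,0.0026,0.0165,0,-1],[0,0,0,0.0026,0.0165,0,-1],[0,0,0,0.0026,0.0165,0,-1],[0,0,0,0,0,0,-1]]]'; python3 m.py
```

```text
time_s: 8.9
tool_pos: [0.5472, -0.1417, 0.0621]
tool_rot: [-180.0, -0.0, 171.0]
force: [-0.4, 0.1, -0.2]
finger_gap: -0.004
grasp_force: 0.0
cover box xy -0.9 -10.9 dyaw 0.26 size (142.5515594482422, 188.95550537109375) z 77.74 tilt [-0.0004 -0.0008] | tcp box 7.0 -133.9 62.0 F [-0.8  0.3  0.3] 8.95
time_s: 9.57
tool_pos: [0.5485, -0.134, 0.0621]
tool_rot: [-180.0, 0.0, 171.0]
force: [-0.2, -0.4, -0.4]
finger_gap: -0.0
grasp_force: 0.0
cover box xy -1.0 -10.9 dyaw 0.44 size (142.2071990966797, 189.2737274169922) z 77.74 tilt [ 0.0006 -0.0004] | tcp box 7.0 -126.0 62.1 F [-0.5  0.8 -0. ] 9.625
```

```bash
for i in 1 2; do
python3 -m handwheel '[[[0,0,0,0.0026,0.0165,0,-1],[0,0,0,0.0026,0.0165,0,-1],[0,0,0,0.0026,0.0165,0,-1],[0,0,0,0,0,0,-1]]]' | grep force:; python3 m.py; done
```

```text
force: [-0.8, 0.5, -0.5]
grasp_force: 0.0
cover box xy -1.1 -11.4 dyaw 0.61 size (141.87274169921875, 190.64195251464844) z 77.77 tilt [-0.0004  0.0007] | tcp box 7.0 -120.0 62.1 F [ 1.  -0.1  0.8] 10.175
force: [0.2, -1.1, 0.4]
grasp_force: 0.4
cover box xy -1.6 -7.0 dyaw 1.08 size (141.2930450439453, 190.77528381347656) z 77.7 tilt [-0.0007  0.0004] | tcp box 7.1 -113.9 62.1 F [ 0.1 -0.6  0.3] 10.725
```

```bash

python3 -m handwheel '[[[0,0,0,0.0013,0.0083,0,-1],[0,0,0,0.0013,0.0083,0,-1],[0,0,0,0.0013,0.0083,0,-1],[0,0,0,0.0013,0.0083,0,-1],[0,0,0,0,0,0,-1]]]' | grep force:; python3 m.py;
python3 -m handwheel '[[[0,0,0,0.0013,0.0083,0,-1],[0,0,0,0,0,0,-1]]]' | grep force:; python3 m.py
```

```text
force: [0.4, -0.9, 0.3]
grasp_force: 0.0
cover box xy -2.8 -0.3 dyaw -0.37 size (126.9730224609375, 186.2700653076172) z 72.27 tilt [ 0.0086 -0.0008] | tcp box 7.1 -109.7 62.2 F [-0.3 -0.3 -0.4] 11.4
force: [-0.1, 0.3, -0.2]
grasp_force: 0.0
cover box xy -3.1 -0.3 dyaw -0.32 size (127.89288330078125, 186.23719787597656) z 72.26 tilt [-0.0049  0.0011] | tcp box 7.0 -108.9 62.1 F [-0.1 -0.8 -0. ] 11.7
```

The cover dropped 5.4 mm, to about 72.3 mm at its top, and lies level on the plungers. Next I'll back off, lift, open the fingers to straddle the plungers and come down over the middle.

```bash

python3 -m handwheel '[[[0,0,0,-0.0154,-0.099,0,-1],[0,0,0,0,0,0.41,-1],[0,0,0,0,0,0.41,1],[0,0,0,0.0325,0.335,0,1],[0,0,0,0.0325,0.335,0,1],[0,0,0,0.0325,0.335,0,1],[0,0,0,0,0,-0.24,1],[0,0,0,0,0,-0.24,1],[0,0,0,0,0,-0.24,1],[0,0,0,0,0,0,1]]]'; python3 m.py
python3 - <<'E'
from h import *
d=snapshot("scene");cv2.imwrite("pics/s4.png",cv2.resize(d["image"][130:330,100:400,::-1],(750,500)))
E
```

```text
time_s: 12.95
tool_pos: [0.5584, -0.0089, 0.0711]
tool_rot: [-180.0, -0.4, 171.0]
force: [0.5, 0.2, 0.1]
finger_gap: 1.001
grasp_force: 0.0
cover box xy -1089.3 -542.5 dyaw -76.95 size (344.7219543457031, 932.2996215820312) z 0.0 tilt [0. 0.] | tcp box -1.0 -0.7 73.2 F [0.3 0.4 0.7] 13.0
```

View pics/s4.png

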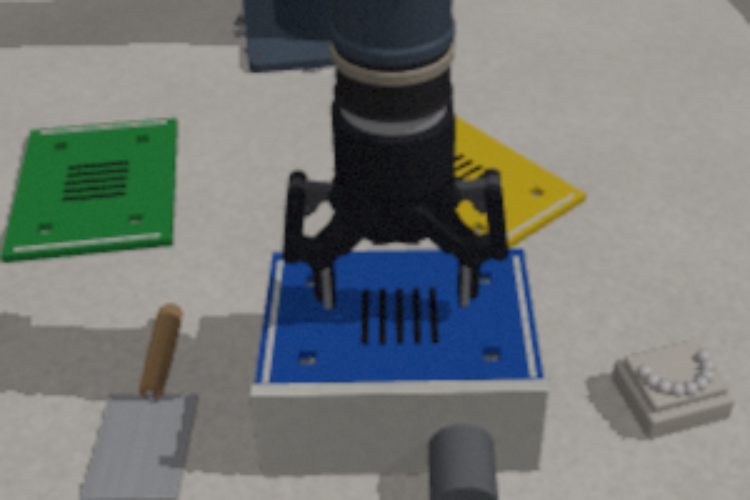

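The fingertips, at (328,300) and (467,300), straddle the slots over the seated cover. I'll press down gradually.

```bash

python3 -m handwheel '[[[0,0,0,0,0,-0.0165,1],[0,0,0,0,0,-0.0165,1],[0,0,0,0,0,-0.0165,1],[0,0,0,0,0,-0.0165,1],[0,0,0,0,0,-0.0165,1],[0,0,0,0,0,0,1]]]' | egrep 'pos|force:'
for i in 1 2; do python3 -m handwheel '[[[0,0,0,0,0,-0.0083,1],[0,0,0,0,0,-0.0083,1],[0,0,0,0,0,0,1]]]'| egrep 'pos|force:'; done
```

```text
tool_pos: [0.5607, -0.0085, 0.0639]
force: [-0.4, -0.9, 0.4]
grasp_force: 0.0
tool_pos: [0.5609, -0.0085, 0.0621]
force: [-0.5, -0.5, 0.0]
grasp_force: 0.0
tool_pos: [0.5608, -0.0085, 0.0601]
force: [-0.1, -0.0, 0.2]
grasp_force: 0.0
```

```bash

for i in 1 2 3; do python3 -m handwheel '[[[0,0,0,0,0,-0.0083,1],[0,0,0,0,0,-0.0083,1],[0,0,0,0,0,0,1]]]'| egrep 'pos|force:'; done
```

```text
tool_pos: [0.5611, -0.0085, 0.0594]
force: [-1.4, -0.1, 5.4]
grasp_force: 2.5
tool_pos: [0.5611, -0.0086, 0.059]
force: [-5.4, -0.1, 11.7]
grasp_force: 5.7
tool_pos: [0.5611, -0.0086, 0.0572]
force: [-5.5, 0.6, 11.6]
grasp_force: 6.0
```

```bash

for i in 1 2 3; do python3 -m handwheel '[[[0,0,0,0,0,-0.0083,1],[0,0,0,0,0,-0.0083,1],[0,0,0,0,0,0,1]]]'| egrep 'pos|force:'; done
```

```text
tool_pos: [0.5611, -0.0086, 0.0551]
force: [-5.2, -0.2, 11.9]
grasp_force: 6.0
tool_pos: [0.5612, -0.0086, 0.0548]
force: [-8.1, -0.7, 19.1]
grasp_force: 9.2
tool_pos: [0.5612, -0.0086, 0.0548]
force: [-12.1, 1.4, 26.2]
grasp_force: 13.0
```

The cover bottomed: the tool has stopped and the force has climbed to 26 N. I'll lift clear, move aside and check.

```bash

python3 -m handwheel '[[[0,0,0,0,0,-0.008,1],[0,0,0,0,0,0,1],[0,0,0,0,0,0.15,1],[0,0,0,0,0,0.4,1],[0,0,0,0,0,0.4,1],[0,0,0,0,0,0.4,1],[0,0,0,-0.4,0,0.3,1],[0,0,0,-0.4,0,0.3,1],[0,0,0,-0.3,0,0,1],[0,0,0,0,0,0,1],[0,0,0,0,0,0,1]]]'; python3 m.py .068
python3 - <<'E'
from h import *
d=snapshot("wrist");print(cover(d,.068));P=cloud(d);m=cv2.erode(blue(d),np.ones((5,5)))>0
q=P[m];q=q[(abs(q[:,0]-.561)<.06)&(abs(q[:,1]+.008)<.08)]
print(len(q),np.median(q[:,2]),np.linalg.lstsq(np.c_[q[:,:2]-[.561,-.0085],np.ones(len(q))],q[:,2],rcond=None)[0])
s=snapshot("scene")["image"][130:330,100:400,::-1]
cv2.imwrite("pics/f5.png",np.hstack([cv2.resize(s,(400,300)),cv2.resize(d["image"][:,:,::-1],(400,300))]))
E
```

```text
time_s: 18.18
tool_pos: [0.4295, -0.0086, 0.2809]
tool_rot: [180.0, 0.0, 171.0]
force: [0.3, 0.7, 0.7]
finger_gap: 1.001
grasp_force: 0.0
cover box xy -1121.1 -553.4 dyaw -76.95 size (351.59637451171875, 950.891357421875) z 0.0 tilt [0. 0.] | tcp box -129.8 -20.4 280.6 F [-0.7 -0.   0.4] 18.225
(array([559.30352783,  -8.60276794]), -8.951324462890625, (142.67398071289062, 188.81057739257812))
9124 0.06819028520964929 [-0.00135172  0.00017877  0.06814953]
```

View pics/f5.png

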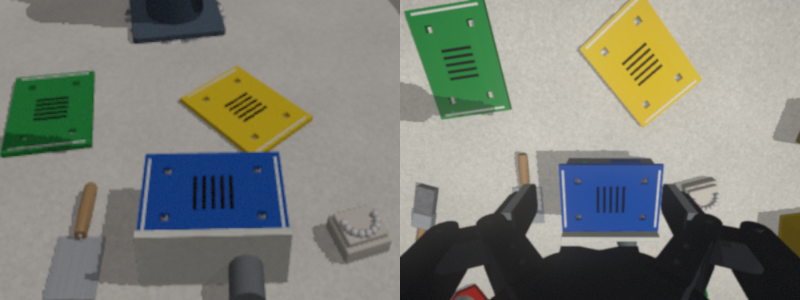

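The cover's top is at 68.1 mm (nominal 68), with tilt under 0.0014 rad. It lies within about 2 mm of the seat and square, with pins in the holes. The spatula and cast look undisturbed, and the arm is clear.

```bash
python3 -c "
from plant import job_done;print(job_done())"
```

```text
the job is handed in; nothing more can be done
None
```

I squared the blue cover against the ledge, slid it until it dropped onto its pins, pressed it flat on the rim (about 26 N at the last reading, no sign of forcing), let go and handed the job in; the plungers are hidden under the cover, so that they are fully down is inferred from its height (top at 68.1 mm, 68 expected).

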